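# Spring open the touch-latch tea box

## Robot

A 6-joint arm with a two-finger parallel gripper is mounted at the origin on the work surface. World frame = base frame: x ahead of the robot, y to its left, z up, the work surface at z = 0. Lengths are in mm, angles in rad, forces in N, time in s.
With the tool pointing down it reaches from about 275 to 1000 mm from the base axis. Payload 8.4 kg.
Tool frame: the origin (TCP) lies midway between the tips of the shut fingers; the grasp point (between the pads) lies grip_depth behind it (grip_depth is the distance from the TCP to the grasp point, in mm); z points along the fingers, y is the line along which they close (so a half turn about z gives the same grasp; the last joint's range is limited). The gripper opens to 85 mm and grips with 20 to 120 N. Pads are 22 mm wide; open, the fingers measure 114 mm over their backs; the gripper's body (76 mm by 85 mm) begins 54 mm behind the grasp point. The pads swing forward as they close: fully open they stand 13 mm farther back than shut.
Start: joints at [1.324, 0.353, 1.633, -0, 1.155, -0.002], TCP at [151.475, 606.369, 231.281] pointing down, gripper open.
Joint ranges: [-2.63, 2.63], [-0.92, 2.1], [0.06, 2.66], [-1.3, 4.44], [0, 2.69], [-3.02, 3.02]. Speed limits (rad/s): [2.22, 2.22, 2.79, 3.14, 3.14, 3.14].

## Interface

Orientations are given as [roll, pitch, yaw] about the fixed x, y, z axes, in that order (R = Rz(yaw) Ry(pitch) Rx(roll)).
In Python, from rig import * gives the robot as it stands.
- The arm moves only by the shell command python3 -m creep 'ROWS' [FORCE]. ROWS is JSON, a list of rows, each an object of numbers: "x", "y", "z": the shift along the tool's x, y, z in mm; "rx", "ry", "rz": the turn, a rotation vector about the tool's x, y, z in rad; "hand": the finger opening in mm, from 0 to 85.4. A call has 1 to 20 rows; each row shifts and turns the commanded pose from where the row before left it, along the tool's axes as they then stand; what a row does not reach is not made up. A row lasts 1/8 s, in which the tool goes at most 62.5 mm and 10.7 degrees, less where a joint would pass 70% of its speed; a pose out of reach is approached as far as the arm can. A call with a gripper value outside its range is refused whole. The fingers move at their own pace and stop on an object; FORCE is the grip in N (left out, the last holds). Time passes only in rows, so rows that do not move let the fingers close. It gives the time, the measured TCP pose, the force, the opening and the grip force at its end, in the units of the state.
- sense(): the state, without advancing time (a new reading comes with each control period).
- grab_frame(name): name is "scene" or "top" or "wrist"; returns the picture (480x640x3 uint8, red, green, blue); there is no depth.
- get_calibration(name): a dict with "K" (3x3 intrinsics, pixels), "k1" (the pictures are not rectified: a ray, as slopes to the right and down, at radius r is drawn at 1 + k1 r^2 times it, then the intrinsics apply), "R" (3x3) and "t" (3): a world point X has camera coordinates R X + t. Camera axes: x right, y down, z forward; pixel columns grow to the right and rows downward; lengths in mm; the calibration is good to about 2 mm. A picture is of the moment at which its call begins: read the wrist's pose just before it. get_calibration takes no time and is no camera call; for the wrist camera it gives the pose at the moment of the call.
- sign_off(): hands the job in; it is judged then, once.
The state is a dict: "clock": time; "qpos": joint angles; "qvel": joint speeds; "joint_efforts": joint torques, N m; "eef_pos": TCP position; "tcp_rot": TCP orientation; "contact_force": force on the tool from outside, world axes, zero at the start; "wrist_torque": the same for the moment, N m; "opening": opening from 0.0 (shut) to 1.0 (fully open); "grasp_force": force on a finger pad.
Only numpy, scipy, OpenCV 4.12 (cv2) and the standard library are available. Lean on these libraries where they do the work, as an engineer would, in place of code of your own. Each camera call takes 0.05 s, during which the arm holds its last target. There are 200 camera calls.

## Task

On the birch shelf stands a tea box with a blue touch-latch lid, kept shut by a dark wooden turn-button. Push the turn-button's peg round with your fingertips, to either side, until the bar lies along the front of the box, right off the lid; then press the lid down at the white mark by its front edge until the catch lets go, and let the spring raise it. Leave the lid ajar as the spring leaves it, without swinging it further, and do not disturb the kettle, teapot, bowl or scoop.

Things in the scene. Friction and masses are not known exactly. Their poses are not given: they have to be found in the camera images.
- teabox: Birch box fixed to the shelf, 180 x 180 mm, 95 mm high without lid; origin at the centre of its underside, on the shelf top, about 30 mm above the work surface; x points from its front to the hinge side, z up. Its front roughly faces the robot. At mid-front a birch post 42 mm wide, reaching 44 mm out and 113 mm up, carries the turn-button.
- lid (a joint): Blue lid's angle, rad, hinged on the box's far (+x) rim. Lid 184 x 184 x 10 mm, top 111 mm above the box's underside when shut. 0 shut; pressed, it meets a stop at -0.04 (front edge 7 mm lower). The catch lets go for good by -0.03 (mark 5 mm down); a slow press on the mark takes 4 to 5 N until the stop, more if quick. Then, unpressed and with the turn-button off it, the spring raises it within 2 s to about 0.4.
- press_mark (a point): Centre of the white round mark, 22 mm across, on the lid's top face, 29 mm in from the front edge, half-way across. It moves with the lid.
- keeper (a joint): Dark wooden turn-button's angle, rad, about its upright pivot: 0 when the bar points from the post to the lid's middle (box +x), positive counter-clockwise from above (free end towards box +y). Within about 1.3 either way it lies over the lid; at 1.6 or -1.6 it lies along the front, at a stop. It stays where left; about 1 N at the peg turns it.
- keeper_peg (a point): Middle of the height of the upright peg on the turn-button's free end: 16 mm across, 50 mm from the pivot. The peg's top is 16 mm above this point; the bar's top face (bar 18 mm wide, 10 mm thick, 74 mm long, reaching 60 mm from the pivot at this end) is 15 mm below it, the lid's top 29 mm below it.
- keeper_pivot (a point): Point on the turn-button's upright pivot axis at the height of the bar's top face, 114 mm in front (-x) of the box's centre and 14 mm above the shut lid's top.
- kettle: Steel kettle, 160 mm across, 200 mm high with its black handle, twist-lock lid; loose on the shelf, leave alone. Origin at the centre of its underside.
- teapot: Cream ceramic teapot, 130 mm across the belly, 120 mm high; loose on the shelf, leave alone. Origin at the centre of its underside.
- bowl: Yellow melamine bowl, 116 mm across, 50 mm high; loose on the shelf, leave alone. Origin at the centre of its underside.
- scoop: Aluminium scoop, about 160 mm long, 50 mm high, lying on the shelf, leave alone. Origin on its underside where handle meets scoop.

How it is judged (in metres and radians):
On the way, in this order (a step that is already met when the one before it is completed fails the run):
1. the turn-button is pushed off the lid (more than 1.33 rad either way) while the lid is still shut ((value of joint keeper above 1.33 rad or value of joint keeper below -1.33 rad) and value of joint lid below 0.015 rad), for 0.2 s.
2. the lid, pressed and let go, springs ajar (0.25 to 0.6 rad) (value of joint lid between 0.25 and 0.6 rad), for 0.2 s.
At the end, for the whole second after the job is handed in: The lid stands ajar on its spring, 0.25 to 0.6 rad open and at rest; the turn-button is more than 1.33 rad round to one side; kettle, teapot, bowl and scoop are within 25 mm of where they stood (all of step 2 and (value of joint keeper above 1.33 rad or value of joint keeper below -1.33 rad) and velocity of joint lid between -0.1 and 0.1 rad/s and distance of each of kettle, teapot, bowl, scoop from where it was at the start of the episode below 0.025 m); the robot touches nothing.
It fails at once if the lid is swung further open than ajar (over 0.75 rad) (value of joint lid above 0.75 rad).
It fails at once if kettle, teapot, bowl or scoop is shifted by over 25 mm, lifted or tipped (distance of any of kettle, teapot, bowl, scoop from where it was at the start of the episode above 0.025 m or angle between any of kettle, teapot, bowl, scoop's own z axis and vertical above 0.3 rad).
It also fails if it takes over 43 s, if anything falls off the work surface, if the arm or the gripper's body presses on something with over 40 N, if the wrist force passes 120 N, or if a joint passes its speed limit or range.

## Working session

There is one attempt and no reset: what is moved stays moved. The work goes in short steps, Python scripts to look and compute and a shell command to move; the robot and the scene stay as the last step left them, time stands still between calls to the robot, and variables do not carry over. Pictures are saved under pics/ and viewed, at most 10 in all, crops included, and the job is handed in when it is done.

```bash
mkdir -p pics
python3 - <<'E'
from rig import *
import cv2
s=sense();print({k:s[k] for k in s})
for n in("scene","top"):
    c=get_calibration(n);print(n,c)
    cv2.imwrite(f"pics/{n}0.png",grab_frame(n)[:,:,::-1])
E
```

```text
{'clock': 0.0, 'qpos': array([ 1.32360547e+00,  3.53663755e-01,  1.63415247e+00,  2.47942962e-05,
        1.15520184e+00, -2.39449991e-03]), 'qvel': array([-0.00010379, -0.0004384 , -0.00110383, -0.00189151,  0.0009093 ,
       -0.00087405]), 'joint_efforts': array([ 2.20273971e-03, -6.05259347e+01, -3.42082036e+01,  2.92805826e-04,
        9.24711727e-03,  1.08581210e-05]), 'eef_pos': array([151.34376506, 605.89553136, 230.54409282]), 'tcp_rot': array([-3.14016730e+00, -2.60825145e-05,  2.89678625e+00]), 'contact_force': array([-0.39763145, -0.0074648 , -0.07078678]), 'wrist_torque': array([ 0.03016976, -0.04230282,  0.01205501]), 'grasp_force': 0.0, 'opening': 1.0013254445375754}
scene {'K': array([[554.92723731,   0.        , 319.72917405],
       [  0.        , 554.92723731, 249.52951456],
       [  0.        ,   0.        ,   1.        ]]), 'k1': 0.03106527305814672, 'R': array([[ 0.17834825,  0.98388102,  0.01303954],
       [ 0.6801817 , -0.11369906, -0.7241722 ],
       [-0.7110167 ,  0.1380241 , -0.6894959 ]]), 't': array([-132.56306395, -304.71747007, 1733.25651968])}
top {'K': array([[517.55199968,   0.        , 315.33050329],
       [  0.        , 517.55199968, 232.11953791],
       [  0.        ,   0.        ,   1.        ]]), 'k1': -0.026077470498800097, 'R': array([[ 0.00572004, -0.99989753, -0.0131232 ],
       [-0.99666457, -0.00463221, -0.08147561],
       [ 0.08140648,  0.01354547, -0.99658894]]), 't': array([  16.40936579,  632.85549802, 1386.58588482])}
```

View pics/scene0.png

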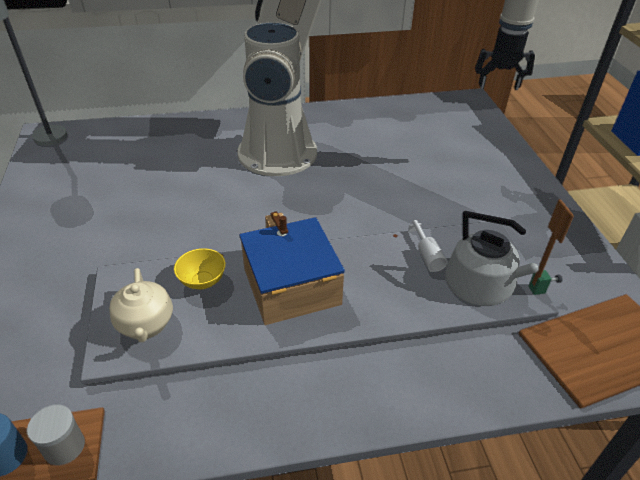

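View pics/top0.png

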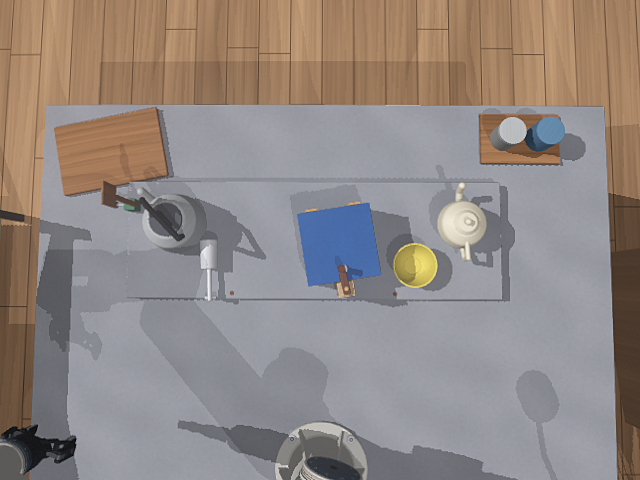

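The box is at the centre: blue lid spans about (298,203)–(380,287) in the top view, with the turn-button at about (344,280). The bowl is at (415,265), and the kettle and scoop are well to the left. Next I'll measure lid and bar.

```bash
cat > h.py <<'E'
from rig import *
import cv2, numpy as np
def ray(c,uv):
    p=(np.asarray(uv,float)-c["K"][:2,2])/c["K"][0,0]
    q=p.copy()
    for _ in range(10): q=p/(1+c["k1"]*(q**2).sum(-1,keepdims=True))
    d=np.c_[q,np.ones(len(q))]@c["R"]
    return -c["R"].T@c["t"],d
def onz(c,uv,z):
    o,d=ray(c,np.atleast_2d(uv)); return o+d*((z-o[2])/d[:,2])[:,None]
def proj(c,X):
    X=np.atleast_2d(X)@c["R"].T+c["t"]; q=X[:,:2]/X[:,2:]
    q=q*(1+c["k1"]*(q**2).sum(1,keepdims=True)); return q*c["K"][0,0]+c["K"][:2,2]
def big(m):
    return max(cv2.findContours(m.astype(np.uint8),cv2.RETR_EXTERNAL,cv2.CHAIN_APPROX_NONE)[0],key=cv2.contourArea)[:,0]
E
python3 - <<'E'
from h import *
for n in("scene","top"):
    c=get_calibration(n);im=cv2.imread(f"pics/{n}0.png");h=cv2.cvtColor(im,cv2.COLOR_BGR2HSV)
    m=(cv2.inRange(h,(100,120,60),(125,255,255))>0)
    k=np.zeros_like(m);k[190:300,230:390]=1;m&=k
    b=cv2.convexHull(big(m)); P=onz(c,b[:,0],141)[:,:2].astype(np.float32)
    r=cv2.minAreaRect(P);print(n,r,cv2.boxPoints(r).round(1).tolist())
top=cv2.imread("pics/top0.png")[255:305,315:375];sc=cv2.imread("pics/scene0.png")[200:250,250:310]
cv2.imwrite("pics/z.png",np.hstack([cv2.resize(top,(400,334),interpolation=cv2.INTER_NEAREST),cv2.resize(sc,(400,334),interpolation=cv2.INTER_NEAREST)]))
E
```

```text
scene ((599.6328735351562, -41.111572265625), (188.7129364013672, 182.36895751953125), 9.392354965209961) [[491.70001220703125, 33.5], [521.4000244140625, -146.5], [707.5999755859375, -115.69999694824219], [677.7999877929688, 64.19999694824219]]
top ((594.3261108398438, -39.80963897705078), (181.5485076904297, 181.97181701660156), 9.259147644042969) [[490.1000061035156, 35.400001525878906], [519.4000244140625, -144.1999969482422], [698.5999755859375, -115.0], [669.2999877929688, 64.5999984741211]]
```

View pics/z.png

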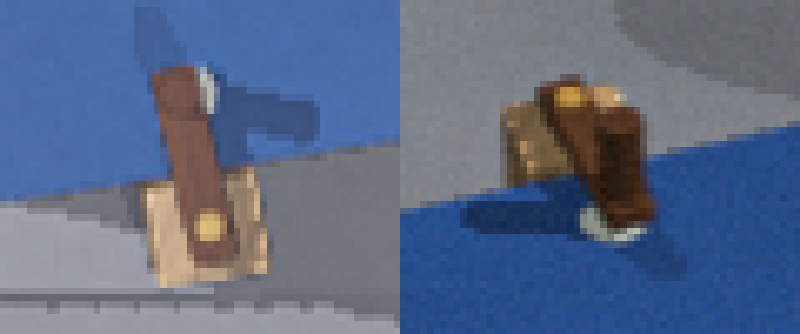

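The top crop shows the brass pivot at about (346.3,288.7) and the peg top at (341.4,267.7), with the mark's rim peeking out beside the peg. The bar points nearly at the mark. I'll push it towards +y, away from the bowl.

```bash
cat >> h.py <<'E'
def totool(target, s=None):
    from scipy.spatial.transform import Rotation as Ro
    s=s or sense(); return Ro.from_euler('xyz',s["tcp_rot"]).inv().apply(np.array(target)-s["eef_pos"])
E
python3 - <<'E'
from h import *
c=get_calibration("top"); s=get_calibration("scene")
C=np.array([595,-40.]);y=.162;ex=np.array([np.cos(y),np.sin(y)])
print("pivot",C-114*ex,"mark",C-63*ex)
pv=onz(c,[346.3,288.7],158)[0];pg=onz(c,[341.4,267.7],186)[0];print(pv,pg,np.linalg.norm((pg-pv)[:2]),np.arctan2(*(pg-pv)[1::-1]))
print("scene pivot",onz(s,[250+570*60/800*1/400*400/1*1.0/1*1 if 0 else 250+170*.15,200+97*.15],158),"peg",onz(s,[250+222*.15,200+112*.15],186))
for n,uv,z in(("bowl",[415,265],60),("kettle",[172,222],130),("scoop",[209,275],50)):print(n,onz(c,uv,z)[0])
pv=C-114*ex; phi=.162+.1
for a in(-45,-19):print(a,pv+50*np.array([np.cos(phi),np.sin(phi)])+a*np.array([-np.sin(phi),np.cos(phi)]))
print(totool([pv[0]+60,pv[1]-40,250]))
E
```

```text
pivot [482.49263931 -58.3873269 ] mark [532.82487962 -50.1614175 ]
[483.22488214 -58.79196442 158.        ] [534.15006444 -45.65828183 186.        ] 52.59151841933436 0.25240146312169814
scene pivot [[488.86960892 -58.7124263  158.        ]] peg [[532.62800865 -45.66129461 186.        ]]
bowl [ 543.92821931 -244.97504106   60.        ]
kettle [648.41451504 383.36527945 130.        ]
scoop [514.3826767  303.17337327  50.        ]
-45 [542.44191028 -88.90101089]
-19 [535.70757705 -63.78828989]
[-550.18164049 -588.56315284  -18.66074023]
```

```bash
python3 -m creep '[{"x":-20,"y":-21,"hand":0},{"x":-39,"y":-41},{"x":-39,"y":-42},{"x":-39,"y":-42},{"x":-39,"y":-42},{"x":-39,"y":-42},{"x":-39,"y":-42},{"x":-39,"y":-42},{"x":-39,"y":-42},{"x":-39,"y":-42},{"x":-39,"y":-42},{"x":-39,"y":-42},{"x":-39,"y":-42},{"x":-39,"y":-42},{"x":-33,"y":-24},{"x":0},{"x":0}]' 40
python3 -m creep '[{"rz":0.1},{"rz":0.16},{"rz":0.16},{"rz":0.16},{"rz":0.16},{"rz":0.16},{"rz":0.167},{"x":0},{"x":0}]'
python3 - <<'E'
from h import *
s=sense();print(s["eef_pos"],s["tcp_rot"],s["opening"],s["contact_force"],totool([541,-89,163]))
cv2.imwrite("pics/w1.png",grab_frame("wrist")[:,:,::-1])
cv2.imwrite("pics/top1.png",grab_frame("top")[:,:,::-1])
E
```

```text
[151.35908146 605.95135264 230.60386488] [-3.14030197e+00 -4.40501899e-05  2.89678394e+00] 0.9969109921980654 [ 0.46272398 -0.00160217  0.48849328] [-546.4621251  -579.70521135   68.3280634 ]schema error: expected keys x, y, z, rx, ry, rz, hand
schema error: expected keys x, y, z, rx, ry, rz, hand
```

View pics/w1.png

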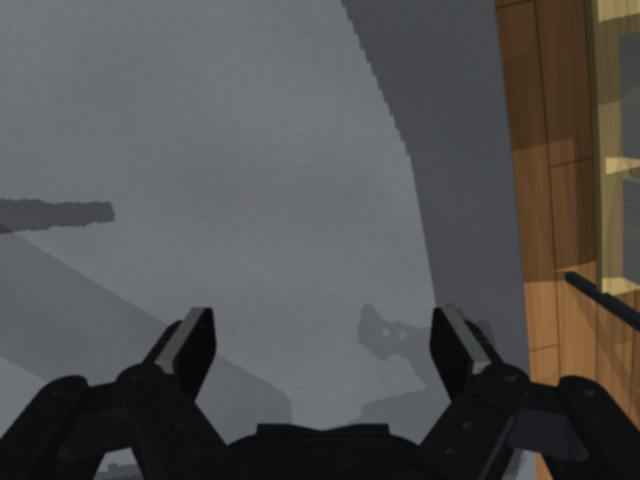

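The wrist view shows only bare work surface and the open fingers, because the rows were refused: every row needs every key. I'll send them again in full.

```bash
python3 -m creep '[{"x":-20,"y":-21,"z":-10,"rx":0,"ry":0,"rz":0,"hand":0},{"x":-39,"y":-41,"z":-10,"rx":0,"ry":0,"rz":0,"hand":0},{"x":-39,"y":-42,"z":0,"rx":0,"ry":0,"rz":0,"hand":0},{"x":-39,"y":-42,"z":0,"rx":0,"ry":0,"rz":0,"hand":0},{"x":-39,"y":-42,"z":0,"rx":0,"ry":0,"rz":0,"hand":0},{"x":-39,"y":-42,"z":0,"rx":0,"ry":0,"rz":0,"hand":0},{"x":-39,"y":-42,"z":0,"rx":0,"ry":0,"rz":0,"hand":0},{"x":-39,"y":-42,"z":0,"rx":0,"ry":0,"rz":0,"hand":0},{"x":-39,"y":-42,"z":0,"rx":0,"ry":0,"rz":0,"hand":0},{"x":-39,"y":-42,"z":0,"rx":0,"ry":0,"rz":0,"hand":0},{"x":-39,"y":-42,"z":0,"rx":0,"ry":0,"rz":0,"hand":0},{"x":-39,"y":-42,"z":0,"rx":0,"ry":0,"rz":0,"hand":0},{"x":-39,"y":-42,"z":0,"rx":0,"ry":0,"rz":0,"hand":0},{"x":-39,"y":-42,"z":0,"rx":0,"ry":0,"rz":0,"hand":0},{"x":-20,"y":-14,"z":0,"rx":0,"ry":0,"rz":0,"hand":0},{"x":0,"y":0,"z":0,"rx":0,"ry":0,"rz":0,"hand":0}]' 40 && python3 -m creep '[{"x":0,"y":0,"z":0,"rx":0,"ry":0,"rz":0.1,"hand":0},{"x":0,"y":0,"z":0,"rx":0,"ry":0,"rz":0.16,"hand":0},{"x":0,"y":0,"z":0,"rx":0,"ry":0,"rz":0.16,"hand":0},{"x":0,"y":0,"z":0,"rx":0,"ry":0,"rz":0.16,"hand":0},{"x":0,"y":0,"z":0,"rx":0,"ry":0,"rz":0.16,"hand":0},{"x":0,"y":0,"z":0,"rx":0,"ry":0,"rz":0.16,"hand":0},{"x":0,"y":0,"z":0,"rx":0,"ry":0,"rz":0.167,"hand":0},{"x":0,"y":0,"z":0,"rx":0,"ry":0,"rz":0,"hand":0},{"x":0,"y":0,"z":0,"rx":0,"ry":0,"rz":0,"hand":0}]'
python3 - <<'E'
from h import *
s=sense();print(s["clock"],s["eef_pos"],s["tcp_rot"],s["opening"],s["contact_force"],totool([541,-89,163]))
cv2.imwrite("pics/w2.png",grab_frame("wrist")[:,:,::-1])
E
```

```text
clock: 2.2
eef_pos: [542.2, -90.2, 250.9]
tcp_rot: [-3.142, -0.0, 2.895]
contact_force: [-0.6, -0.1, -0.4]
opening: 0.001
grasp_force: 0.0
clock: 3.32
eef_pos: [541.2, -88.3, 251.3]
tcp_rot: [-3.141, -0.0, 1.834]
contact_force: [-0.6, -0.6, -0.2]
opening: 0.004
grasp_force: 0.0
3.325 [541.22675912 -88.29283363 251.31430516] [-3.14146244e+00 -1.64667768e-04  1.83405292e+00] 0.003944539592788947 [-0.58553886 -0.63377038 -0.1881126 ] [-0.63833664 -0.39147061 88.31425296]
```

View pics/w2.png

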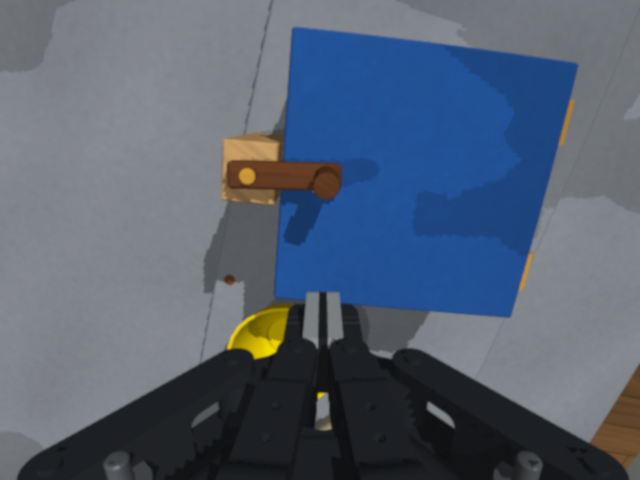

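The wrist view shows the pivot at (247,176), the peg top at (326,183) and the lid corners at (293,28), (577,64), (512,317) and (276,299). The fingertips sit on the -y side of the peg. I'll check these positions from here.

Run:
```python
from h import *
c=get_calibration("wrist")
print(onz(c,[247,176],158),onz(c,[326,183],186));L=onz(c,[[293,28],[577,64],[512,317],[276,299]],141);print(L,L.mean(0))
f=L[0]-L[3];print(np.arctan2(-f[0],f[1]),np.linalg.norm(f))
```

```text
[[482.80541925 -59.59040753 158.        ]] [[530.80859502 -46.52240823 186.        ]]
[[ 488.58642085   33.43533666  141.        ]
 [ 668.11349519   63.12365763  141.        ]
 [ 700.01347704 -116.36950939  141.        ]
 [ 519.75337231 -147.99439992  141.        ]] [594.11669135 -41.95122875 141.        ]
0.17012474281145973 184.08728413222218
```

```bash
python3 -m creep '[{"x":0,"y":0,"z":15,"rx":0,"ry":0,"rz":0,"hand":0},{"x":0,"y":0,"z":30,"rx":0,"ry":0,"rz":0,"hand":0},{"x":0,"y":0,"z":30,"rx":0,"ry":0,"rz":0,"hand":0},{"x":0,"y":0,"z":13,"rx":0,"ry":0,"rz":0,"hand":0},{"x":0,"y":0,"z":0,"rx":0,"ry":0,"rz":0,"hand":0}]' && python3 -m creep '[{"x":8,"y":0,"z":0,"rx":0,"ry":0,"rz":0,"hand":0},{"x":8,"y":0,"z":0,"rx":0,"ry":0,"rz":0,"hand":0},{"x":8,"y":0,"z":0,"rx":0,"ry":0,"rz":0,"hand":0},{"x":7.3,"y":2.2,"z":0,"rx":0,"ry":0,"rz":-0.145,"hand":0},{"x":7.3,"y":2.2,"z":0,"rx":0,"ry":0,"rz":-0.145,"hand":0},{"x":7.3,"y":2.2,"z":0,"rx":0,"ry":0,"rz":-0.145,"hand":0},{"x":7.3,"y":2.2,"z":0,"rx":0,"ry":0,"rz":-0.145,"hand":0},{"x":0,"y":0,"z":0,"rx":0,"ry":0,"rz":0,"hand":0}]'
python3 - <<'E'
from h import *
cv2.imwrite("pics/w3.png",np.hstack([grab_frame("wrist")[::2,::2,::-1],grab_frame("top")[180:300,280:440,::-1].repeat(2,0).repeat(2,1)]))
E
```

```text
clock: 4.0
eef_pos: [541.0, -88.8, 162.3]
tcp_rot: [-3.14, -0.001, 1.83]
contact_force: [-0.0, 0.1, 0.3]
opening: -0.001
grasp_force: 0.0
clock: 5.0
eef_pos: [529.9, -35.4, 163.7]
tcp_rot: [3.141, 0.0, 2.41]
contact_force: [0.1, 0.2, 1.1]
opening: -0.003
grasp_force: 0.0
```

View pics/w3.png

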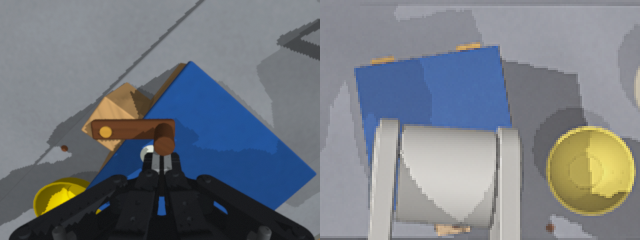

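The wrist view shows the bar turning with the fingertips against the peg, with keeper at about 0.68. Continuing the arc.

```bash
python3 -m creep '[{"x":7.3,"y":2.2,"z":0,"rx":0,"ry":0,"rz":-0.145,"hand":0},{"x":7.3,"y":2.2,"z":0,"rx":0,"ry":0,"rz":-0.145,"hand":0},{"x":7.3,"y":2.2,"z":0,"rx":0,"ry":0,"rz":-0.145,"hand":0},{"x":7.3,"y":2.2,"z":0,"rx":0,"ry":0,"rz":-0.145,"hand":0},{"x":7.3,"y":2.2,"z":0,"rx":0,"ry":0,"rz":-0.145,"hand":0},{"x":7.3,"y":2.2,"z":0,"rx":0,"ry":0,"rz":-0.145,"hand":0},{"x":0,"y":0,"z":0,"rx":0,"ry":0,"rz":0,"hand":0},{"x":0,"y":0,"z":0,"rx":0,"ry":0,"rz":0,"hand":0}]' && python3 -m creep '[{"x":-10,"y":0,"z":0,"rx":0,"ry":0,"rz":0,"hand":0},{"x":0,"y":0,"z":-20,"rx":0,"ry":0,"rz":0,"hand":0},{"x":0,"y":0,"z":-40,"rx":0,"ry":0,"rz":0,"hand":0},{"x":0,"y":0,"z":-20,"rx":0,"ry":0,"rz":0,"hand":0},{"x":0,"y":0,"z":0,"rx":0,"ry":0,"rz":0,"hand":0},{"x":0,"y":0,"z":0,"rx":0,"ry":0,"rz":0,"hand":0}]'
python3 - <<'E'
from h import *
cv2.imwrite("pics/w4.png",grab_frame("wrist")[:,:,::-1]);print(totool([532.4,-51.2,150]))
E
```

```text
clock: 6.1
eef_pos: [495.2, -9.0, 163.4]
tcp_rot: [-3.141, 0.0, -3.008]
contact_force: [0.2, -0.6, -0.4]
opening: 0.008
grasp_force: 0.0
clock: 6.85
eef_pos: [504.7, -7.5, 242.3]
tcp_rot: [3.141, -0.001, -3.004]
contact_force: [-0.4, -0.7, -0.7]
opening: 0.0
grasp_force: 0.0
[-21.86848775 -47.18578065  92.01205789]
```

View pics/w4.png

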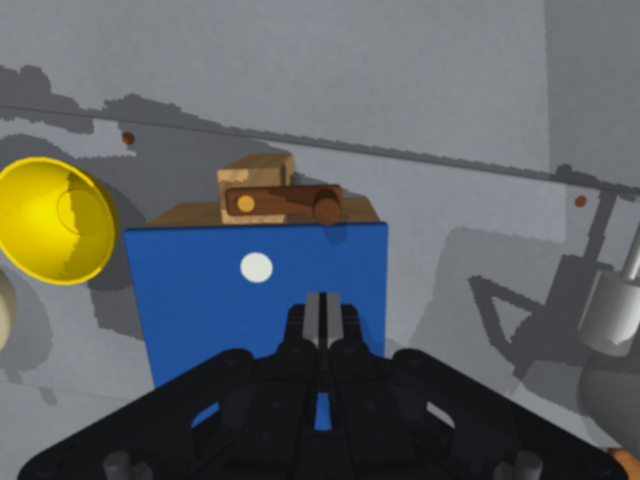

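The bar lies along the front, clear of the lid: pivot (246,203), peg (327,207), white mark (257,267). I'll measure the mark and the keeper angle.

Run:
```python
from h import *
c=get_calibration("wrist")
im=cv2.imread("pics/w4.png");h=cv2.inRange(im,(185,185,185),(255,255,255));h[:240]=0;h[300:]=0;h[:,:230]=0;h[:,290:]=0
b=big(h>0);m=onz(c,b.mean(0),141)[0];print(b.mean(0),m)
p=onz(c,[246,203],158)[0];g=onz(c,[327,207],186)[0];print(p,g,np.arctan2(g[1]-p[1],g[0]-p[0])-.165)
print(totool([*m[:2],146]))
```

```text
[256.05   267.0125] [531.00893345 -51.63283296 141.        ]
[481.86978657 -59.14705352 158.        ] [471.17508381 -10.14658393 186.        ] 1.6206836332222043
[-20.43829288 -47.42462129  96.01454565]
```

```bash
python3 -m creep '[{"x":-10,"y":-23,"z":0,"rx":0,"ry":0,"rz":0,"hand":0},{"x":-10,"y":-24,"z":0,"rx":0,"ry":0,"rz":0,"hand":0},{"x":0,"y":0,"z":30,"rx":0,"ry":0,"rz":0,"hand":0},{"x":0,"y":0,"z":30,"rx":0,"ry":0,"rz":0,"hand":0},{"x":0,"y":0,"z":22,"rx":0,"ry":0,"rz":0,"hand":0},{"x":0,"y":0,"z":10,"rx":0,"ry":0,"rz":0,"hand":0},{"x":0,"y":0,"z":0,"rx":0,"ry":0,"rz":0,"hand":0},{"x":0,"y":0,"z":0,"rx":0,"ry":0,"rz":0,"hand":0}]' && python3 -m creep '[{"x":0,"y":0,"z":1.0,"rx":0,"ry":0,"rz":0,"hand":0},{"x":0,"y":0,"z":1.0,"rx":0,"ry":0,"rz":0,"hand":0},{"x":0,"y":0,"z":1.0,"rx":0,"ry":0,"rz":0,"hand":0},{"x":0,"y":0,"z":1.0,"rx":0,"ry":0,"rz":0,"hand":0},{"x":0,"y":0,"z":1.0,"rx":0,"ry":0,"rz":0,"hand":0},{"x":0,"y":0,"z":1.0,"rx":0,"ry":0,"rz":0,"hand":0},{"x":0,"y":0,"z":1.0,"rx":0,"ry":0,"rz":0,"hand":0},{"x":0,"y":0,"z":0,"rx":0,"ry":0,"rz":0,"hand":0}]'
```

```text
clock: 7.9
eef_pos: [531.7, -51.3, 151.9]
tcp_rot: [-3.141, 0.001, -3.003]
contact_force: [1.1, -0.3, -0.1]
opening: -0.001
grasp_force: 0.0
clock: 8.9
eef_pos: [531.1, -51.3, 144.2]
tcp_rot: [3.142, -0.0, -3.003]
contact_force: [0.4, 0.3, 0.1]
opening: 0.003
grasp_force: 0.0
```

```bash
python3 -m creep '[{"x":0,"y":0,"z":1.0,"rx":0,"ry":0,"rz":0,"hand":0},{"x":0,"y":0,"z":1.0,"rx":0,"ry":0,"rz":0,"hand":0},{"x":0,"y":0,"z":1.0,"rx":0,"ry":0,"rz":0,"hand":0},{"x":0,"y":0,"z":1.0,"rx":0,"ry":0,"rz":0,"hand":0},{"x":0,"y":0,"z":1.0,"rx":0,"ry":0,"rz":0,"hand":0},{"x":0,"y":0,"z":1.0,"rx":0,"ry":0,"rz":0,"hand":0},{"x":0,"y":0,"z":0,"rx":0,"ry":0,"rz":0,"hand":0}]' && python3 -m creep '[{"x":0,"y":0,"z":0.5,"rx":0,"ry":0,"rz":0,"hand":0},{"x":0,"y":0,"z":0.5,"rx":0,"ry":0,"rz":0,"hand":0},{"x":0,"y":0,"z":0.5,"rx":0,"ry":0,"rz":0,"hand":0},{"x":0,"y":0,"z":0.5,"rx":0,"ry":0,"rz":0,"hand":0},{"x":0,"y":0,"z":0,"rx":0,"ry":0,"rz":0,"hand":0}]'
```

```text
clock: 9.78
eef_pos: [531.0, -51.3, 138.4]
tcp_rot: [3.142, -0.0, -3.003]
contact_force: [-1.2, -0.6, 3.8]
opening: -0.001
grasp_force: 2.2
clock: 10.4
eef_pos: [530.9, -51.3, 136.3]
tcp_rot: [-3.142, -0.0, -3.003]
contact_force: [-1.5, -0.9, 4.0]
opening: 0.0
grasp_force: 2.1
```

```bash
python3 -m creep '[{"x":0,"y":0,"z":0.5,"rx":0,"ry":0,"rz":0,"hand":0},{"x":0,"y":0,"z":0.5,"rx":0,"ry":0,"rz":0,"hand":0},{"x":0,"y":0,"z":0.5,"rx":0,"ry":0,"rz":0,"hand":0},{"x":0,"y":0,"z":0,"rx":0,"ry":0,"rz":0,"hand":0}]'; python3 -m creep '[{"x":0,"y":0,"z":0.5,"rx":0,"ry":0,"rz":0,"hand":0},{"x":0,"y":0,"z":0.2,"rx":0,"ry":0,"rz":0,"hand":0},{"x":0,"y":0,"z":0,"rx":0,"ry":0,"rz":0,"hand":0}]'
```

```text
clock: 10.9
eef_pos: [530.9, -51.3, 135.0]
tcp_rot: [3.142, -0.0, -3.003]
contact_force: [-4.5, 0.0, 7.5]
opening: -0.001
grasp_force: 3.8
clock: 11.28
eef_pos: [530.9, -51.3, 134.8]
tcp_rot: [-3.142, -0.0, -3.003]
contact_force: [-5.9, 0.2, 12.8]
opening: 0.003
grasp_force: 6.9
```

The force has climbed to 12.8 N at z=134.8, so the lid is at its stop. Now I'll lift away.

```bash
python3 -m creep '[{"x":0,"y":0,"z":-10,"rx":0,"ry":0,"rz":0,"hand":0},{"x":0,"y":0,"z":-35,"rx":0,"ry":0,"rz":0,"hand":0},{"x":0,"y":0,"z":-50,"rx":0,"ry":0,"rz":0,"hand":0},{"x":0,"y":0,"z":-50,"rx":0,"ry":0,"rz":0,"hand":0},{"x":0,"y":0,"z":-35,"rx":0,"ry":0,"rz":0,"hand":0},{"x":20,"y":0,"z":-10,"rx":0,"ry":0,"rz":0,"hand":0},{"x":40,"y":0,"z":0,"rx":0,"ry":0,"rz":0,"hand":0},{"x":30,"y":0,"z":0,"rx":0,"ry":0,"rz":0,"hand":0},{"x":0,"y":0,"z":0,"rx":0,"ry":0,"rz":0,"hand":0},{"x":0,"y":0,"z":0,"rx":0,"ry":0,"rz":0,"hand":0},{"x":0,"y":0,"z":0,"rx":0,"ry":0,"rz":0,"hand":0},{"x":0,"y":0,"z":0,"rx":0,"ry":0,"rz":0,"hand":0},{"x":0,"y":0,"z":0,"rx":0,"ry":0,"rz":0,"hand":0},{"x":0,"y":0,"z":0,"rx":0,"ry":0,"rz":0,"hand":0},{"x":0,"y":0,"z":0,"rx":0,"ry":0,"rz":0,"hand":0},{"x":0,"y":0,"z":0,"rx":0,"ry":0,"rz":0,"hand":0},{"x":0,"y":0,"z":0,"rx":0,"ry":0,"rz":0,"hand":0},{"x":0,"y":0,"z":0,"rx":0,"ry":0,"rz":0,"hand":0},{"x":0,"y":0,"z":0,"rx":0,"ry":0,"rz":0,"hand":0},{"x":0,"y":0,"z":0,"rx":0,"ry":0,"rz":0,"hand":0}]'
python3 - <<'E'
from h import *
w=grab_frame("wrist");s=grab_frame("scene")
cv2.imwrite("pics/e.png",np.hstack([cv2.resize(w,(400,300)),cv2.resize(s[150:390,100:420],(400,300))])[:,:,::-1])
E
```

```text
clock: 13.78
eef_pos: [442.0, -63.7, 324.1]
tcp_rot: [-3.142, -0.0, -3.003]
contact_force: [-0.7, -0.5, -0.5]
opening: 0.001
grasp_force: 0.0
```

View pics/e.png

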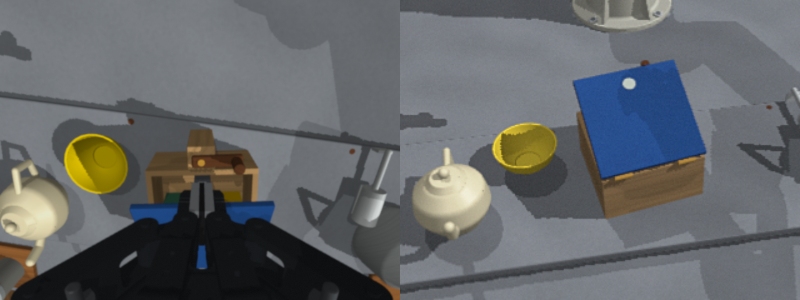

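The right view shows the lid raised ajar, with its mark at scene pixel (283,217). The left view shows the bar lying along the front and the neighbours undisturbed. I'll check the angle from the mark and hand in if it's good.

Run:
```python
from h import *
c=get_calibration("scene");o,d=ray(c,np.array([[283.2,217.2]]));d=d[0]
ex=np.array([np.cos(.165),np.sin(.165),0]);ey=np.array([-ex[1],ex[0],0]);C=np.array([594.5,-41,0])
P=o+d*(((C-o)@ey)/(d@ey));hx=(P-C)@ex;print(P,hx)
a=np.arctan2(P[2]-131,90-hx)-np.arctan2(10,153);print("lid",a)
if .28<a<.57: print(sign_off())
```

```text
[552.47019487 -47.99854522 201.75554893] -42.60849861764581
lid 0.4248727598880011
the job is handed in; nothing more can be done
None
```

The job is handed in: the turn-button lies along the front of the box at about 1.6 rad, the lid stands ajar on its spring at about 0.42 rad, the arm is clear, and nothing else was touched as far as the last pictures show.

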